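Shut and latch the oxygen kit case

ROBOT

A 6-joint arm with a two-finger parallel gripper is mounted at the origin on the work surface. World frame = base frame: x ahead of the robot, y to its left, z up, the work surface at z = 0. Lengths are in m, angles in rad, forces in N, time in s.
With the tool pointing down it reaches from about 0.375 to 0.925 m from the base axis. Payload 5.7 kg.
Tool frame: the origin (TCP) lies midway between the tips of the shut fingers; the grasp point (between the pads) lies 19 mm behind it; z points along the fingers, y is the direction in which the jaws open and shut (so a half turn about z gives the same grasp; the last joint's range is limited). The gripper opens to 88 mm and grips with 3 to 60 N. Pads are 20 mm wide; open, the fingers measure 115 mm over their backs; the gripper's body (75 mm by 178 mm) begins 61 mm behind the grasp point.
Start: joints at [1.123, 0.359, 1.51, -0, 1.272, -0.115], TCP at [0.196, 0.567, 0.223] pointing down, gripper open.
Joint ranges: [-2.97, 2.97], [-1.01, 2.36], [0.21, 2.38], [-0.96, 4.11], [0.2, 2.71], [-2.98, 2.98]. Speed limits (rad/s): [2.39, 2.39, 3.14, 3.14, 3.14, 3.14].

INTERFACE

Orientations are given as a unit quaternion [x, y, z, w].
In Python, from rig import arm, eyes gives the robot as it stands.
- The arm moves only by the tool arm_command, never from a script. Its argument "targets" is a list of rows, each a list of 7 numbers: the turn, a rotation vector about the tool's x, y, z in rad, then the shift along the tool's x, y, z in mm, then the opening, from 0 (shut) to 1 (fully open). In form: [[rx, ry, rz, tx, ty, tz, gripper], ...]. A call has 1 to 8 rows; each row shifts and turns the commanded pose from where the row before left it, along the tool's axes as they then stand; what a row does not reach is not made up. A row lasts 1/12 s, in which the tool goes at most 41.7 mm and 7.16 degrees, less where a joint would pass 70% of its speed; a pose out of reach is approached as far as the arm can. A call with a gripper value outside its range is refused whole. The fingers move at their own pace and stop on an object; "newtons" is the grip in N (left out, the last holds). Time passes only in rows, so rows that do not move let the fingers close. It gives the time, the measured TCP pose, the force and the opening at its end, in the units of the state.
- arm.state(): the state, without advancing time (a new reading comes with each control period).
- eyes.snapshot(name): name is "side" or "top" or "wrist"; returns a dict with "pixels" (420x560x3 uint8, red, green, blue), "K" (3x3 intrinsics, pixels), "distortion" ([k1, k2, p1, p2, k3] as OpenCV has them; the pictures are not rectified), "rvec" (rotation vector, rad) and "tvec" (3), from world to camera coordinates, as OpenCV has them; the wrist camera has in their place "T_tool_cam" (4x4, takes a point from camera to tool coordinates, whose origin is the TCP and whose axes are the flange's). Camera axes: x right, y down, z forward; pixel columns grow to the right and rows downward; lengths in m; the calibration is good to about 2 mm. A picture is of the moment at which its call begins: read the wrist's pose just before it. There is no depth.
- arm.sign_off(): hands the job in, once; it reports no verdict.
The state is a dict: "clock": time; "joint_pos": joint angles; "joint_velocities": joint speeds; "effort": joint torques, N m; "ee_pos": TCP position; "tool_rot": TCP orientation; "force": force on the tool from outside, world axes, zero at the start; "moment": the same for the moment, N m; "opening": finger opening in m.
Only numpy, scipy, OpenCV 4.12 (cv2) and the standard library are available. Lean on these libraries where they do the work, as an engineer would, in place of code of your own. Each camera call takes 0.05 s, during which the arm holds its last target. There are 200 camera calls.

TASK

The yellow oxygen kit case on the dive shop table stands open: push its lid over from the outside, without slamming it, until it is fully shut, and then push the black latch flap down until it lies flat against the front of the case. Use only pushes: do not reach inside the lid (its foam must not be touched), do not lift the case or shove it along the table, and leave the small cylinder, the torch, the mug and the mask where they stand.

Things in the scene. Friction and masses are not known exactly. Their poses are not given: they have to be found in the camera images.
- case: Yellow hard case, loose on the table, 2.2 kg. Lower shell 180 (x) x 250 (y) x 90 (z) mm, origin at the centre of its underside. Its own x axis points from the front (latch side, at x = -90) to the back (hinge side, at x = +90); the hinge line of the lid lies along its y axis at x = +90, z = 90 mm. At the start the back faces roughly to the robot's left and the front to the robot's right.
- lid (a joint): Angle of the lid in rad: 0 fully shut, 1.57 standing upright, 1.95 the stop, leaning back beyond the hinge side. The lid is a yellow slab 180 mm from hinge to free edge, 250 mm wide and 30 mm thick (its inside face carries the hinge line), 0.35 kg. The hinge is stiff and the lid stays where it is left; pushing it at its free edge takes about 1 to 4 N. Shut, it lies on the lower shell and its top is 120 mm above the table.
- lid_edge (a point): Middle of the lid's free edge, on the outside face (shut: at x = -90, y = 0, z = 120 mm of the case; it moves with the lid).
- lid_foam: Dark egg-crate foam, 150 x 220 mm, on the inside face of the lid, standing 5 to 10 mm proud of it; the origin is at its centre. It must not be touched.
- latch (a joint): Angle a of the black latch flap, rad: 0 flat on the case front (closed), 1.1 the stop, swung out. Stays where left; about 1 N at its tip moves it. Flap 60 wide, 6 thick, 40 mm long, hung mid-way along the lid's free edge, moving with the lid. Lid shut: its hinge is at x = -93, z = 107 mm of the case, along y; its tip is 40 sin a mm out from the hinge and 40 cos a mm below.
- latch_tip (a point): Middle of the latch flap's free edge, on its outer face.
- cylinder: Bystander: small black and aluminium gas cylinder with a steel valve, 60 mm across, 160 mm tall, standing; origin at the centre of its underside.
- torch: Bystander: orange dive torch standing on its head, 54 mm across, 131 mm tall; origin at the centre of its underside.
- mug: Bystander: blue mug, 80 mm across, 90 mm tall; origin at the centre of its underside.
- mask: Bystander: clear breathing mask with green rim lying on the table, 93 mm across, 75 mm tall, close beyond the case's end; origin at the centre of its underside.

How it is judged:
By the outcome, as a careful person would: the job done as asked, in the order asked, and still so for the second after the job is handed in, with the robot touching nothing.
It also fails if it takes over 46 s, if anything falls off the work surface, if the arm or the gripper's body presses on something with over 40 N, if the wrist force passes 120 N, or if a joint passes its speed limit or range.

## Working session

There is one attempt and no reset: what is moved stays moved. The work goes in short steps, Python scripts to look and compute and a tool call to move; the robot and the scene stay as the last step left them, time stands still between calls to the robot, and variables do not carry over. Pictures are saved under pics/ and viewed, about 8 in all and at most 12, crops included, and the job is handed in when it is done.

Besides the shell and the picture viewer there is one more tool, called after "Call:" as name(argument=value, ...) on one line, values as JSON. arm_command: Moves the arm, as the interface text tells. Its arguments: {"type":"object","properties":{"targets":{"type":"array"},"newtons":{"type":"number"}},"required":["targets"]}

```bash
ls; mkdir -p pics; python3 - <<'E'
from rig import arm, eyes
import cv2
print(arm.state())
for n in ("side","top"):
    s=eyes.snapshot(n); cv2.imwrite(f"pics/{n}0.png",s["pixels"][:,:,::-1])
    print(n,s["K"],s["distortion"],s["rvec"],s["tvec"])
E
```

```text
pics
{'clock': 0.0, 'joint_pos': array([ 1.12291947e+00,  3.59485648e-01,  1.51142898e+00, -1.12177971e-06,
        1.27247370e+00, -1.15079720e-01]), 'joint_velocities': array([-0.0005763 , -0.00178306, -0.0001958 , -0.0002932 , -0.00207691,
       -0.0008392 ]), 'effort': array([ 1.29114924e-03, -5.15376735e+01, -2.70728874e+01,  6.73766644e-02,
        3.47085914e-02, -1.56395727e-04]), 'ee_pos': array([0.19571167, 0.56646198, 0.22182242]), 'tool_rot': array([ 1.65631513e-01,  9.86187303e-01, -8.62652546e-04, -2.48882830e-04]), 'force': array([ 0.08185373,  0.28722648, -0.26897715]), 'moment': array([-0.00459043,  0.04961441,  0.02834529]), 'opening': 0.08789636630284525}
side [[470.42207963   0.         275.92550394]
 [  0.         470.42207963 211.59597444]
 [  0.           0.           1.        ]] [0.03638461 0.         0.         0.         0.        ] [ 2.27610971  0.12201391 -0.03043724] [-0.5987334   0.0264119   1.59542196]
top [[443.71219436   0.         278.68766203]
 [  0.         443.71219436 212.25690701]
 [  0.           0.           1.        ]] [-0.04850674  0.          0.          0.          0.        ] [ 2.11293543 -2.15214097  0.21103251] [0.01805204 0.60262933 1.09530841]
```

View pics/top0.png

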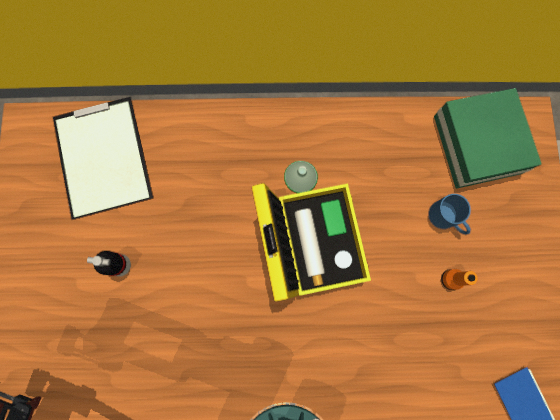

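View pics/side0.png

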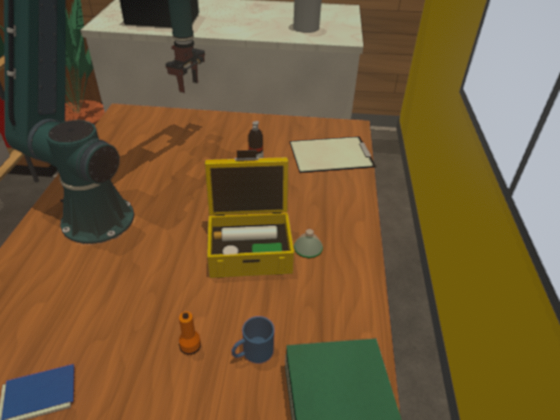

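```bash
python3 - <<'E'
import cv2,numpy as np
a=cv2.imread("pics/top0.png")[150:310,240:390];b=cv2.imread("pics/side0.png")[140:285,190:335]
f=lambda i:cv2.resize(i,(400*1,int(400*i.shape[0]/i.shape[1])),interpolation=cv2.INTER_CUBIC)
a,b=f(a),f(b);h=max(len(a),len(b))
p=lambda i:cv2.copyMakeBorder(i,0,h-len(i),0,0,0)
cv2.imwrite("pics/c0.png",np.hstack([p(a),p(b)]))
E
```

```text
(no output)
```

View pics/c0.png

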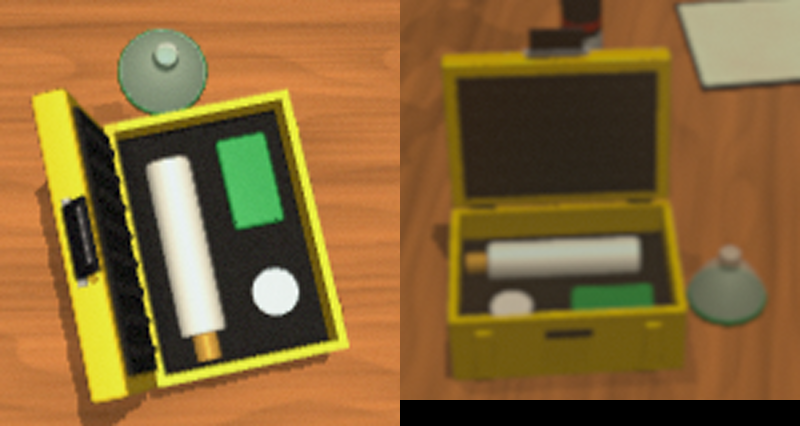

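```bash
cat > h.py <<'E'
import numpy as np,cv2
from scipy.spatial.transform import Rotation as R
C=dict(side=(470.42207963,275.92550394,211.59597444,.03638461,[2.27610971,.12201391,-.03043724],[-.5987334,.0264119,1.59542196]),
 top=(443.71219436,278.68766203,212.25690701,-.04850674,[2.11293543,-2.15214097,.21103251],[.01805204,.60262933,1.09530841]))
def ray(n,uv):
    f,cx,cy,k,rv,t=C[n];K=np.array([[f,0,cx],[0,f,cy],[0,0,1]])
    p=cv2.undistortPoints(np.array(uv,float).reshape(-1,1,2),K,np.array([k,0,0,0,0])).reshape(-1,2)
    M=R.from_rotvec(rv).as_matrix();o=-M.T@np.array(t)
    return o,np.c_[p,np.ones(len(p))]@M
def plane(n,uv,z):
    o,d=ray(n,uv);return o+d*((z-o[2])/d[:,2:])
def two(a,b):
    (o,d),(q,e)=ray("top",[a]),ray("side",[b]);d,e=d[0],e[0]
    s=np.linalg.lstsq(np.c_[d,-e],q-o,rcond=None)[0];P,Q=o+s[0]*d,q+s[1]*e
    return (P+Q)/2,np.linalg.norm(P-Q)
E
python3 - <<'E'
from h import *
np.set_printoptions(precision=4,suppress=True)
t=plane("top",[(348.4,184.5),(370.1,279.8),(298.9,294.4),(280.5,197.6)],.09);print(t)
s=plane("side",[(293.7,251.7),(207.8,254.2)],.09);print(s)
print([np.linalg.norm(t[i]-t[(i+1)%4]) for i in range(4)])
v=t[0]-t[1];w=t[1]-t[2]; print("yaw from y-axis edge",np.degrees(np.arctan2(v[1],v[0])),np.degrees(np.arctan2(w[1],w[0])))
print("lid outer far",two((252.4,186.8),(287.5,158.1)),"near",two((275.6,300.8),(205.6,160.7)))
print("lid inner far",two((264.8,183.8),(287.8,163.6)),"near",two((287.3,297),(206,166)))
print("mask",plane("top",[(300.5,176.5)],.03),"cyl",plane("top",[(109,263)],.16))
E
```

```text
[[ 0.6653 -0.1717  0.09  ]
 [ 0.4238 -0.2138  0.09  ]
 [ 0.3922 -0.0377  0.09  ]
 [ 0.634   0.0022  0.09  ]]
[[ 0.6684 -0.1648  0.09  ]
 [ 0.423  -0.2036  0.09  ]]
[np.float64(0.24522510653564478), np.float64(0.17894443328561987), np.float64(0.2450592263901942), np.float64(0.17669885839284097)]
yaw from y-axis edge 9.89755200666667 -79.84436951384534
lid outer far (array([0.6241, 0.0663, 0.2574]), np.float64(0.00380392965840656)) near (array([0.3812, 0.0205, 0.2584]), np.float64(0.0014210031253210208))
lid inner far (array([0.6288, 0.0391, 0.2567]), np.float64(0.00048545251059474805)) near (array([ 0.388 , -0.0038,  0.2566]), np.float64(0.00048791457298001824))
mask [[ 0.7044 -0.0541  0.03  ]] cyl [[0.4711 0.4029 0.16  ]]
```

Call:
arm_command(targets=[[0, 0, 0, -26, -19, -6, 0], [0, 0, 0, -26, -19, -6, 0], [0, 0, 0, -26, -19, -6, 0], [0, 0, 0, -26, -19, -6, 0], [0, 0, 0, -26, -19, -6, 0], [0, 0, 0, -26, -19, -6, 0], [0, 0, 0, -26, -19, -6, 0], [0, 0, 0, -26, -19, -6, 0]], newtons=10)

```text
clock: 0.77
ee_pos: [0.3433, 0.3539, 0.2706]
tool_rot: [0.165, 0.986, -0.0, -0.0]
force: [-0.2, -0.3, -0.2]
opening: 0.0382
```

Call:
arm_command(targets=[[0, 0, 0, -26, -19, 0, 0], [0, 0, 0, -26, -19, 0, 0], [0, 0, 0, -26, -19, 0, 0], [0, 0, 0, -26, -19, 0, 0], [0, 0, 0, -26, -19, 0, 0], [0, 0, 0, -26, -19, 0, 0], [0, 0, 0, -26, -19, 0, 0], [0, 0, 0.105, 0, 0, 0, 0]])

```text
clock: 1.43
ee_pos: [0.4746, 0.1661, 0.2704]
tool_rot: [0.218, 0.976, -0.001, 0.001]
force: [-0.4, -0.1, -0.5]
opening: 0.001
```

Call:
arm_command(targets=[[0, 0, 0.12, 0, 0, 0, 0], [0, 0, 0.12, 0, 0, 0, 0], [0, 0, 0.12, 0, 0, 0, 0], [0, 0, 0.12, 0, 0, 0, 0], [0, 0, 0.12, 0, 0, 0, 0], [0, 0, 0.12, 0, 0, 0, 0], [0, 0, 0.12, 0, 0, 0, 0], [0, 0, 0.12, 0, 0, 0, 0]])

```text
clock: 2.1
ee_pos: [0.4711, 0.1702, 0.2703]
tool_rot: [0.646, 0.764, -0.0, -0.0]
force: [-0.8, -0.5, -0.5]
opening: 0.0008
```

Call:
arm_command(targets=[[0, -0.105, 0, 0, 0, 0, 0], [0, -0.105, 0, 0, 0, 0, 0], [0, -0.105, 0, 0, 0, 0, 0], [0, -0.105, 0, 0, 0, 0, 0], [0, -0.105, 0, 0, 0, 0, 0], [0, 0, 0, 0, 0, 0, 0]])

```text
clock: 2.6
ee_pos: [0.4702, 0.1724, 0.2684]
tool_rot: [0.619, 0.74, -0.17, 0.2]
force: [-0.3, 0.5, -1.3]
opening: 0.0004
```

```bash
cat >> h.py <<'E'
c=np.array([.529,-.105,0]);X=np.array([-.174,.985,0]);Y=np.array([-.985,-.174,0]);Z=np.array([0,0,1.])
def case(p): d=np.array(p)-c; return np.array([d@X,d@Y,d[2]])*1000
def report(s):
    M=R.from_quat(s["tool_rot"]).as_matrix();B=np.array([X,Y,Z])
    print("t",round(s["clock"],2),"case mm",case(s["ee_pos"]).round(1),"F(case)",(B@s["force"]).round(2),"open",round(s["opening"],4))
    print("tool axes in case (cols)\n",(B@M).round(3))
E
python3 - <<'E'
from h import *
from rig import arm,eyes
s=arm.state();report(s);print(s["joint_pos"].round(2))
a=eyes.snapshot("top")["pixels"][130:330,200:420,::-1];b=eyes.snapshot("side")["pixels"][100:300,150:370,::-1]
cv2.imwrite("pics/c1.png",cv2.resize(np.hstack([a,b]),(800,364),interpolation=cv2.INTER_CUBIC))
E
```

```text
t 2.6 case mm [283.5   9.6 268.4] F(case) [ 0.6   0.23 -1.31] open 0.0004
tool axes in case (cols)
 [[ 0.863  0.002 -0.506]
 [ 0.004 -1.     0.002]
 [-0.505 -0.004 -0.863]]
[ 0.57  0.32  1.59 -0.49  1.47  0.5 ]
```

View pics/c1.png

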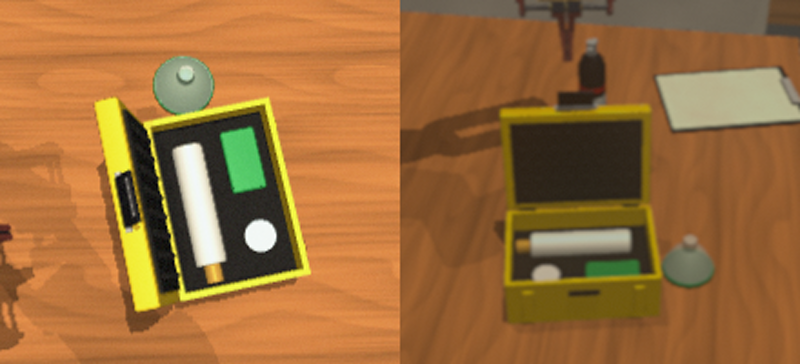

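Call:
arm_command(targets=[[0, 0, 0, -10, 1.2, 10, 0], [0, 0, 0, -10, 1.2, 10, 0], [0, 0, 0, -10, 1.2, 10, 0], [0, 0, 0, -10, 1.2, 10, 0], [0, 0, 0, -10, 1.2, 10, 0], [0, 0, 0, -10, 1.2, 10, 0], [0, 0, 0, -10, 1.2, 10, 0], [0, 0, 0, -9, 1.2, 9, 0]])

```text
clock: 3.37
ee_pos: [0.4996, 0.0632, 0.2417]
tool_rot: [0.622, 0.739, -0.167, 0.199]
force: [0.4, 0.6, 0.1]
opening: 0.0005
```

```bash
cat >> h.py <<'E'
def tcp(th,L=155,w=8,tx=np.array([.863,-.505])):
    n=np.array([np.sin(th),np.cos(th)]);e=np.array([-np.cos(th),np.sin(th)])
    return np.array([90,90])+L*e+n*(30+w*abs(tx@n))
def plan(p,ths,tilt=(.863,-.505)):
    for th in ths:
        q=tcp(th);d=q-p;print(round(th,2),q.round(0),"tool x,z mm",round(d@[.863,-.505],1),round(d@[-.506,-.863],1));p=q
E
python3 - <<'E'
from h import *
from rig import arm
s=arm.state();report(s);p=case(s["ee_pos"])[[0,2]]
plan(p,[1.76,1.5,1.25,1.0,.75,.5,.3,.15,.05,0])
E
```

```text
t 3.37 case mm [170.8  -0.3 241.7] F(case) [ 0.53 -0.45  0.14] open 0.0005
tool axes in case (cols)
 [[ 0.866 -0.004 -0.501]
 [-0.003 -1.     0.002]
 [-0.501 -0.    -0.865]]
1.76 [156. 235.] tool x,z mm -9.5 13.1
1.5 [116. 247.] tool x,z mm -41.0 10.1
1.25 [ 75. 248.] tool x,z mm -35.8 19.8
1.0 [ 35. 239.] tool x,z mm -29.7 28.6
0.75 [ -2. 219.] tool x,z mm -21.4 35.4
0.5 [-32. 191.] tool x,z mm -11.5 39.3
0.3 [-49. 166.] tool x,z mm -2.4 29.9
0.15 [-58. 146.] tool x,z mm 2.0 22.5
0.05 [-63. 131.] tool x,z mm 3.1 14.8
0 [-65. 124.] tool x,z mm 2.1 7.3
```

Call:
arm_command(targets=[[0, 0, 0, -5, 0, 6.5, 0], [0, 0, 0, -4.5, 0, 6.5, 0], [0, 0, 0, -6, 0, 1, 0], [0, 0, 0, -6, 0, 1, 0], [0, 0, 0, -6, 0, 1.5, 0], [0, 0, 0, -6, 0, 1.5, 0], [0, 0, 0, -6, 0, 2, 0], [0, 0, 0, -6, 0, 2, 0]])

```text
clock: 4.03
ee_pos: [0.5083, 0.0156, 0.2458]
tool_rot: [0.621, 0.739, -0.167, 0.199]
force: [-0.4, 1.6, -2.5]
opening: 0.0005
```

Call:
arm_command(targets=[[0, 0, 0, -5, 0, 2, 0], [0, 0, 0, -5, 0, 2.5, 0], [0, 0, 0, -5, 0, 2.5, 0], [0, 0, 0, -5, 0, 2.5, 0], [0, 0, 0, -5, 0, 3, 0], [0, 0, 0, -5, 0, 3, 0], [0, 0, 0, -5, 0, 3.5, 0], [0, 0, 0, -5, 0, 3.5, 0]])

```text
clock: 4.7
ee_pos: [0.5163, -0.0299, 0.2463]
tool_rot: [0.621, 0.739, -0.167, 0.199]
force: [0.2, 2.5, -2.1]
opening: 0.0001
```

```bash
python3 - <<'E'
from h import *
from rig import arm,eyes
s=arm.state();report(s);p=case(s["ee_pos"])[[0,2]]
plan(p,[1.25,1.1,1.0,.75,.5,.3,.15,.05,0])
a=eyes.snapshot("top")["pixels"][130:330,200:420,::-1];b=eyes.snapshot("side")["pixels"][100:300,150:370,::-1]
cv2.imwrite("pics/c2.png",cv2.resize(np.hstack([a,b]),(800,364),interpolation=cv2.INTER_CUBIC))
E
```

```text
t 4.7 case mm [ 76.2  -0.6 246.3] F(case) [ 2.47 -0.6  -2.14] open 0.0001
tool axes in case (cols)
 [[ 0.865 -0.002 -0.502]
 [-0.002 -1.     0.001]
 [-0.501  0.    -0.865]]
1.25 [ 75. 248.] tool x,z mm -2.3 -0.9
1.1 [ 50. 244.] tool x,z mm -18.7 16.2
1.0 [ 35. 239.] tool x,z mm -11.0 12.4
0.75 [ -2. 219.] tool x,z mm -21.4 35.4
0.5 [-32. 191.] tool x,z mm -11.5 39.3
0.3 [-49. 166.] tool x,z mm -2.4 29.9
0.15 [-58. 146.] tool x,z mm 2.0 22.5
0.05 [-63. 131.] tool x,z mm 3.1 14.8
0 [-65. 124.] tool x,z mm 2.1 7.3
```

View pics/c2.png

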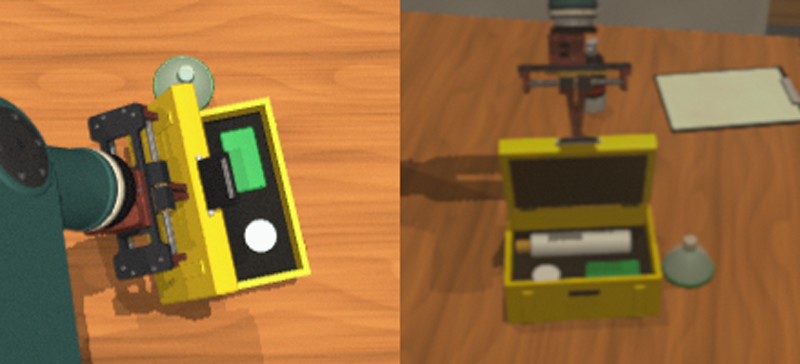

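Call:
arm_command(targets=[[0, 0, 0, -4.5, 0, 2.5, 0], [0, 0, 0, -4.5, 0, 3, 0], [0, 0, 0, -4, 0, 3, 0], [0, 0, 0, -4, 0, 3.5, 0], [0, 0, 0, -4, 0, 3.5, 0], [0, 0, 0, -4, 0, 4, 0], [0, 0, 0, -3.5, 0, 4, 0], [0, 0, 0, -3.5, 0, 4, 0]])

```text
clock: 5.47
ee_pos: [0.5234, -0.0707, 0.2384]
tool_rot: [0.621, 0.739, -0.167, 0.199]
force: [-0.4, 2.1, 0.4]
opening: 0.0006
```

Call:
arm_command(targets=[[0, 0, 0, -3, 0, 4, 0], [0, 0, 0, -3, 0, 4, 0], [0, 0, 0, -3, 0, 4.5, 0], [0, 0, 0, -2.5, 0, 4.5, 0], [0, 0, 0, -2.5, 0, 4.5, 0], [0, 0, 0, -2.5, 0, 4.5, 0], [0, 0, 0, -2.5, 0, 4.5, 0], [0, 0, 0, -2, 0, 4.5, 0]])

```text
clock: 6.13
ee_pos: [0.5295, -0.1058, 0.2185]
tool_rot: [0.621, 0.739, -0.167, 0.199]
force: [-0.3, 0.8, 0.8]
opening: 0.0009
```

Call:
arm_command(targets=[[0, 0, 0, -2, 0, 4.5, 0], [0, 0, 0, -2, 0, 5, 0], [0, 0, 0, -1.5, 0, 5, 0], [0, 0, 0, -1.5, 0, 5, 0], [0, 0, 0, -1.5, 0, 5, 0], [0, 0, 0, -1, 0, 5, 0], [0, 0, 0, -1, 0, 5, 0], [0, 0, 0, -1, 0, 5, 0]])

```text
clock: 6.8
ee_pos: [0.5348, -0.135, 0.1901]
tool_rot: [0.621, 0.739, -0.167, 0.199]
force: [0.7, 1.2, 1.6]
opening: 0.0006
```

```bash
python3 - <<'E'
from h import *
from rig import arm
s=arm.state();report(s);p=case(s["ee_pos"])[[0,2]]
plan(p,[.5,.3,.15,.05,0])
E
```

```text
t 6.8 case mm [-30.6  -0.5 190.1] F(case) [ 1.07 -0.89  1.59] open 0.0006
tool axes in case (cols)
 [[ 0.865 -0.002 -0.502]
 [-0.002 -1.     0.001]
 [-0.501  0.    -0.865]]
0.5 [-32. 191.] tool x,z mm -1.2 -0.2
0.3 [-49. 166.] tool x,z mm -2.4 29.9
0.15 [-58. 146.] tool x,z mm 2.0 22.5
0.05 [-63. 131.] tool x,z mm 3.1 14.8
0 [-65. 124.] tool x,z mm 2.1 7.3
```

Call:
arm_command(targets=[[0, 0, 0, -0.5, 0, 4, 0], [0, 0, 0, -0.5, 0, 4, 0], [0, 0, 0, -0.5, 0, 4, 0], [0, 0, 0, -0.5, 0, 4, 0], [0, 0, 0, -0.5, 0, 4, 0], [0, 0, 0, 0, 0, 3.5, 0], [0, 0, 0, 0, 0, 3.5, 0], [0, 0, 0, 0, 0, 3, 0]])

```text
clock: 7.47
ee_pos: [0.5374, -0.1517, 0.1652]
tool_rot: [0.621, 0.739, -0.167, 0.199]
force: [1.0, 1.3, 1.0]
opening: 0.0003
```

Call:
arm_command(targets=[[0, 0, 0, 0.2, 0, 3, 0], [0, 0, 0, 0.2, 0, 3, 0], [0, 0, 0, 0.2, 0, 3, 0], [0, 0, 0, 0.2, 0, 3, 0], [0, 0, 0, 0.2, 0, 3, 0], [0, 0, 0, 0.3, 0, 2.5, 0], [0, 0, 0, 0.3, 0, 2.5, 0], [0, 0, 0, 0.4, 0, 2.5, 0]])

```text
clock: 8.13
ee_pos: [0.539, -0.161, 0.1448]
tool_rot: [0.621, 0.739, -0.167, 0.199]
force: [0.5, 0.8, -0.2]
opening: 0.0003
```

Call:
arm_command(targets=[[0, 0, 0, 0.4, 0, 2, 0], [0, 0, 0, 0.4, 0, 2, 0], [0, 0, 0, 0.4, 0, 1.5, 0], [0, 0, 0, 0.4, 0, 1.5, 0], [0, 0, 0, 0.4, 0, 1.5, 0], [0, 0, 0, 0.3, 0, 1.5, 0], [0, 0, 0, 0.3, 0, 1, 0], [0, 0, 0, 0.3, 0, 1, 0]])

```text
clock: 8.8
ee_pos: [0.5397, -0.1645, 0.1332]
tool_rot: [0.621, 0.739, -0.167, 0.199]
force: [-0.1, -0.1, 0.6]
opening: 0.0004
```

```bash
python3 - <<'E'
from h import *
from rig import arm
s=arm.state();report(s);p=case(s["ee_pos"])[[0,2]]
plan(p,[.05,0])
E
```

```text
t 8.8 case mm [-60.4  -0.2 133.2] F(case) [-0.1   0.08  0.58] open 0.0004
tool axes in case (cols)
 [[ 0.865 -0.002 -0.501]
 [-0.002 -1.     0.001]
 [-0.501 -0.    -0.865]]
0.05 [-63. 131.] tool x,z mm -1.4 2.9
0 [-65. 124.] tool x,z mm 2.1 7.3
```

Call:
arm_command(targets=[[0, 0, 0, 0.5, 0, 0.9, 0], [0, 0, 0, 0.5, 0, 0.9, 0], [0, 0, 0, 0.5, 0, 0.9, 0], [0, 0, 0, 0.5, 0, 0.9, 0], [0, 0, 0, 0.5, 0, 0.9, 0], [0, 0, 0, 0.5, 0, 0.9, 0]])

```text
clock: 9.3
ee_pos: [0.5398, -0.1646, 0.1271]
tool_rot: [0.621, 0.739, -0.167, 0.199]
force: [0.1, 0.3, 0.3]
opening: 0.0002
```

Call:
arm_command(targets=[[0, 0, 0, 0.5, 0, 0.9, 0], [0, 0, 0, 0.5, 0, 0.9, 0], [0, 0, 0, 0.5, 0, 0.9, 0]])

```text
clock: 9.55
ee_pos: [0.54, -0.1649, 0.1248]
tool_rot: [0.621, 0.739, -0.167, 0.199]
force: [-4.0, 3.6, 15.7]
opening: 0.0007
```

```bash
python3 - <<'E'
from h import *
from rig import arm,eyes
s=arm.state();report(s)
a=eyes.snapshot("top")["pixels"][130:330,200:420,::-1];b=eyes.snapshot("side")["pixels"][140:290,180:345,::-1]
cv2.imwrite("pics/c3.png",np.hstack([cv2.resize(a,(400,364),interpolation=cv2.INTER_CUBIC),cv2.resize(b,(400,364),interpolation=cv2.INTER_CUBIC)]))
E
```

```text
t 9.55 case mm [-60.9  -0.4 124.8] F(case) [ 4.21  3.32 15.72] open 0.0007
tool axes in case (cols)
 [[ 0.865 -0.002 -0.502]
 [-0.002 -1.     0.001]
 [-0.502  0.    -0.865]]
```

View pics/c3.png

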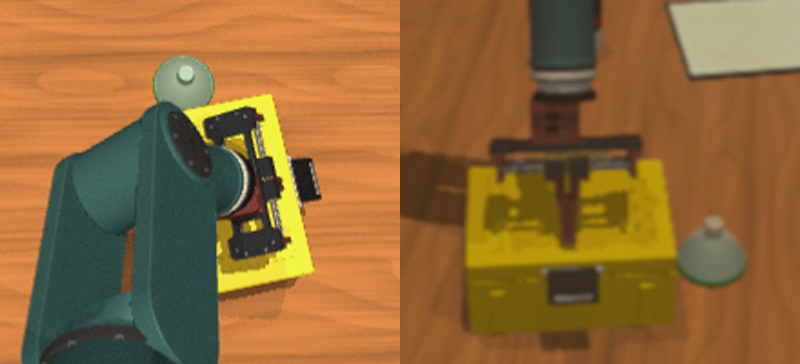

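Call:
arm_command(targets=[[0, 0, 0, -1, 0, -2, 0], [0, 0, 0, 0, 0, -15, 0], [0, 0, 0, 0, 0, -30, 0], [0, 0, 0, 0, 0, -30, 0], [0, 0.11, 0, 0, 0, 0, 0], [0, 0.11, 0, 0, 0, 0, 0], [0, 0.11, 0, 0, 0, 0, 0], [0, 0.11, 0, 0, 0, 0, 0]])

```text
clock: 10.32
ee_pos: [0.5343, -0.1262, 0.1925]
tool_rot: [0.642, 0.766, -0.024, 0.032]
force: [-0.7, -0.1, -1.6]
opening: 0.0007
```

Call:
arm_command(targets=[[0, 0.11, 0, 0, 0, 0, 0], [0, 0.11, 0, 0, 0, 0, 0], [0, 0.11, 0, 0, 0, 0, 0], [0, 0, 0, -25, 0, -6, 0], [0, 0, 0, -25, 0, -6, 0], [0, 0, 0, -25, 0, -6, 0], [0, 0, 0, -25, 0, -6, 0], [0, 0, 0, 0, 0, 0, 0]])

```text
clock: 10.98
ee_pos: [0.552, -0.2335, 0.1894]
tool_rot: [0.64, 0.759, 0.078, -0.092]
force: [0.5, -0.2, 0.8]
opening: 0.0004
```

```bash
python3 - <<'E'
from h import *
from rig import arm,eyes
s=arm.state();report(s)
E
```

```text
t 10.98 case mm [-130.5   -0.3  189.4] F(case) [-0.32 -0.49  0.75] open 0.0004
tool axes in case (cols)
 [[ 0.971 -0.005  0.24 ]
 [-0.005 -1.    -0.002]
 [ 0.24   0.001 -0.971]]
```

Call:
arm_command(targets=[[0, 0, 0, -22, 0, -5.5, 0], [0, 0, 0, -22, 0, -5.5, 0], [0, 0, 0, -5, 0, 20, 0], [0, 0, 0, -5, 0, 20, 0], [0, 0, 0, -5, 0, 20, 0], [0, 0, 0, -5, 0, 20, 0], [0, 0, 0, -5, 0, 20, 0], [0, 0, 0, -4, 0, 18, 0]])

```text
clock: 11.65
ee_pos: [0.5582, -0.2718, 0.0672]
tool_rot: [0.639, 0.76, 0.079, -0.094]
force: [0.6, -0.2, 0.0]
opening: 0.0005
```

```bash
python3 - <<'E'
from h import *
from rig import arm,eyes
s=arm.state();report(s)
a=eyes.snapshot("top")["pixels"][130:330,200:420,::-1];b=eyes.snapshot("side")["pixels"][140:290,180:345,::-1]
cv2.imwrite("pics/c4.png",np.hstack([cv2.resize(a,(400,364),interpolation=cv2.INTER_CUBIC),cv2.resize(b,(400,364),interpolation=cv2.INTER_CUBIC)]))
E
```

```text
t 11.65 case mm [-169.4    0.3   67.2] F(case) [-0.35 -0.55  0.02] open 0.0005
tool axes in case (cols)
 [[ 0.97  -0.002  0.244]
 [-0.002 -1.     0.   ]
 [ 0.244 -0.001 -0.97 ]]
```

View pics/c4.png

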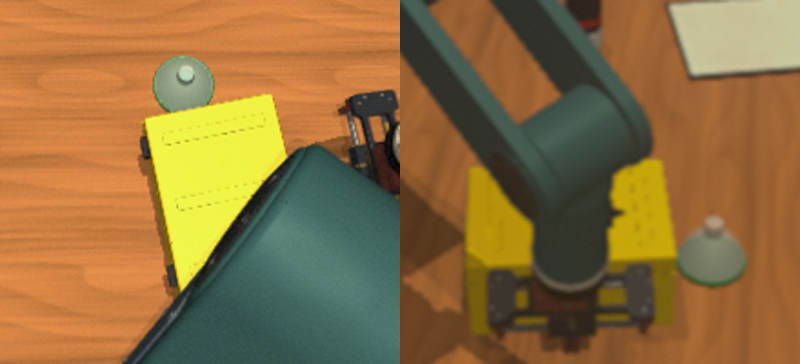

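Call:
arm_command(targets=[[0, 0, 0, 5.8, 0, 1.5, 0], [0, 0, 0, 5.8, 0, 1.5, 0], [0, 0, 0, 5.8, 0, 1.5, 0], [0, 0, 0, 3.9, 0, 1, 0], [0, 0, 0, 3.9, 0, 1, 0], [0, 0, 0, 3.9, 0, 1, 0], [0, 0, 0, 3.9, 0, 1, 0], [0, 0, 0, 3.9, 0, 1, 0]])

```text
clock: 12.42
ee_pos: [0.5523, -0.2356, 0.0686]
tool_rot: [0.639, 0.76, 0.078, -0.093]
force: [2.3, -9.5, -3.7]
opening: 0.0009
```

Call:
arm_command(targets=[[0, 0, 0, 2.9, 0, 0.7, 0], [0, 0, 0, 2.9, 0, 0.7, 0], [0, 0, 0, 1.9, 0, 0.5, 0], [0, 0, 0, 1.9, 0, 0.5, 0], [0, 0, 0, 1.9, 0, 0.5, 0], [0, 0, 0, 1.9, 0, 0.5, 0]])

```text
clock: 12.92
ee_pos: [0.5501, -0.2236, 0.068]
tool_rot: [0.639, 0.76, 0.078, -0.092]
force: [0.8, -4.6, -3.5]
opening: 0.0007
```

Call:
arm_command(targets=[[0, 0, 0, 1, 0, 0.25, 0], [0, 0, 0, 1, 0, 0.25, 0], [0, 0, 0, 1, 0, 0.25, 0]])

```text
clock: 13.17
ee_pos: [0.5492, -0.2191, 0.0681]
tool_rot: [0.639, 0.76, 0.078, -0.093]
force: [0.9, -3.0, -4.0]
opening: 0.0002
```

```bash
python3 - <<'E'
from h import *
from rig import arm,eyes
s=arm.state();report(s)
E
```

```text
t 13.17 case mm [-1.159e+02 -1.000e-01  6.810e+01] F(case) [-3.12 -0.41 -4.  ] open 0.0002
tool axes in case (cols)
 [[ 0.971 -0.002  0.242]
 [-0.002 -1.    -0.   ]
 [ 0.242 -0.    -0.97 ]]
```

Call:
arm_command(targets=[[0, 0, 0, 1, 0, 0.25, 0], [0, 0, 0, 1, 0, 0.25, 0], [0, 0, 0, 1, 0, 0.25, 0]])

```text
clock: 13.42
ee_pos: [0.5486, -0.2155, 0.0683]
tool_rot: [0.639, 0.76, 0.079, -0.094]
force: [-0.0, -3.3, -4.9]
opening: 0.0004
```

Call:
arm_command(targets=[[0, 0, 0, 1, 0, 0.25, 0], [0, 0, 0, 1, 0, 0.25, 0]])

```text
clock: 13.58
ee_pos: [0.5482, -0.2132, 0.0684]
tool_rot: [0.639, 0.76, 0.079, -0.094]
force: [0.1, -2.2, -3.2]
opening: 0.0005
```

Call:
arm_command(targets=[[0, 0, 0, 1, 0, 0.25, 0]])

```text
clock: 13.67
ee_pos: [0.5481, -0.2122, 0.0685]
tool_rot: [0.639, 0.76, 0.079, -0.094]
force: [0.5, -2.2, -2.7]
opening: 0.0005
```

```bash
python3 - <<'E'
from h import *
from rig import arm,eyes
s=arm.state();report(s)
E
```

```text
t 13.67 case mm [-108.9   -0.2   68.5] F(case) [-2.26 -0.06 -2.72] open 0.0005
tool axes in case (cols)
 [[ 0.97  -0.002  0.243]
 [-0.002 -1.    -0.   ]
 [ 0.243 -0.    -0.97 ]]
```

Call:
arm_command(targets=[[0, 0, 0, 1, 0, 0.25, 0], [0, 0, 0, 1, 0, 0.25, 0]])

```text
clock: 13.83
ee_pos: [0.5478, -0.2102, 0.0685]
tool_rot: [0.639, 0.76, 0.079, -0.094]
force: [-0.7, -2.0, -2.3]
opening: 0.0005
```

Call:
arm_command(targets=[[0, 0, 0, 1, 0, 0.25, 0]])

```text
clock: 13.92
ee_pos: [0.5476, -0.2092, 0.0685]
tool_rot: [0.639, 0.76, 0.079, -0.094]
force: [-0.4, -1.7, -2.3]
opening: 0.0006
```

```bash
python3 - <<'E'
from h import *
from rig import arm,eyes
s=arm.state();report(s)
a=eyes.snapshot("top")["pixels"][130:330,200:420,::-1];b=eyes.snapshot("side")["pixels"][140:290,180:345,::-1]
cv2.imwrite("pics/c5.png",np.hstack([cv2.resize(a,(400,364),interpolation=cv2.INTER_CUBIC),cv2.resize(b,(400,364),interpolation=cv2.INTER_CUBIC)]))
E
```

```text
t 13.92 case mm [-105.9   -0.2   68.5] F(case) [-1.63  0.64 -2.32] open 0.0006
tool axes in case (cols)
 [[ 0.97  -0.002  0.243]
 [-0.002 -1.    -0.001]
 [ 0.243  0.    -0.97 ]]
```

View pics/c5.png

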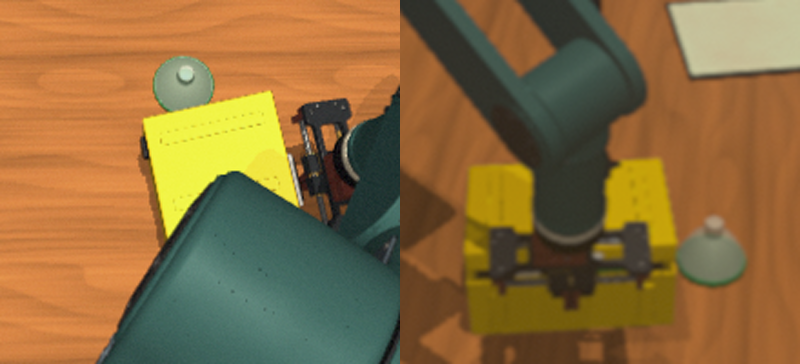

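Call:
arm_command(targets=[[0, 0, 0, -5, 0, -1.2, 0], [0, 0, 0, -8, 0, -2, 0], [0, 0, 0, -10, 0, -2.5, 0], [0, 0, 0, -12, 0, -3, 0], [0, 0, 0, -12, 0, -3, 0], [0, 0, 0, -12, 0, -3, 0], [0, 0, 0, -12, 0, -3, 0], [0, 0, 0, -12, 0, -3, 0]])

```text
clock: 14.68
ee_pos: [0.5625, -0.2955, 0.0682]
tool_rot: [0.639, 0.76, 0.079, -0.093]
force: [0.1, -0.2, 0.9]
opening: 0.0003
```

Call:
arm_command(targets=[[0, 0, 0, 5, 0, -20, 0], [0, 0, 0, 7, 0, -28, 0], [0, 0, 0, 7, 0, -28, 0], [0, 0, 0, 7, 0, -28, 0], [0, 0, 0, 6, 0, -24, 0], [0, 0.12, 0, 0, 0, 0, 0], [0, 0.12, 0, 0, 0, 0, 0], [0, 0, 0, 0, 0, 0, 0]])

```text
clock: 15.35
ee_pos: [0.5618, -0.2975, 0.1976]
tool_rot: [0.626, 0.741, 0.156, -0.186]
force: [-0.6, -0.4, -1.2]
opening: 0.0004
```

```bash
python3 - <<'E'
from h import *
from rig import arm,eyes
s=arm.state();report(s);print(s["joint_pos"].round(2))
T=eyes.snapshot("top")["pixels"][:,:,::-1];S=eyes.snapshot("side")["pixels"][:,:,::-1]
W=eyes.snapshot("wrist")["pixels"][:,:,::-1]
for n,i in zip("tsw",(T,S,W)): cv2.imwrite(f"pics/full5{n}.png",i)
r=lambda i,h:cv2.resize(i,(400,h),interpolation=cv2.INTER_CUBIC)
cv2.imwrite("pics/c6.png",np.hstack([np.vstack([r(T[130:280,200:400],300),r(W,300)]),np.vstack([r(S[180:290,180:327],300),np.zeros((300,400,3),np.uint8)])]))
E
```

```text
t 15.35 case mm [-195.3    1.2  197.6] F(case) [-0.24  0.69 -1.16] open 0.0004
tool axes in case (cols)
 [[ 0.882 -0.005  0.471]
 [-0.005 -1.    -0.001]
 [ 0.471 -0.002 -0.882]]
[-0.77  0.64  1.19  0.28  1.71 -0.95]
```

View pics/c6.png

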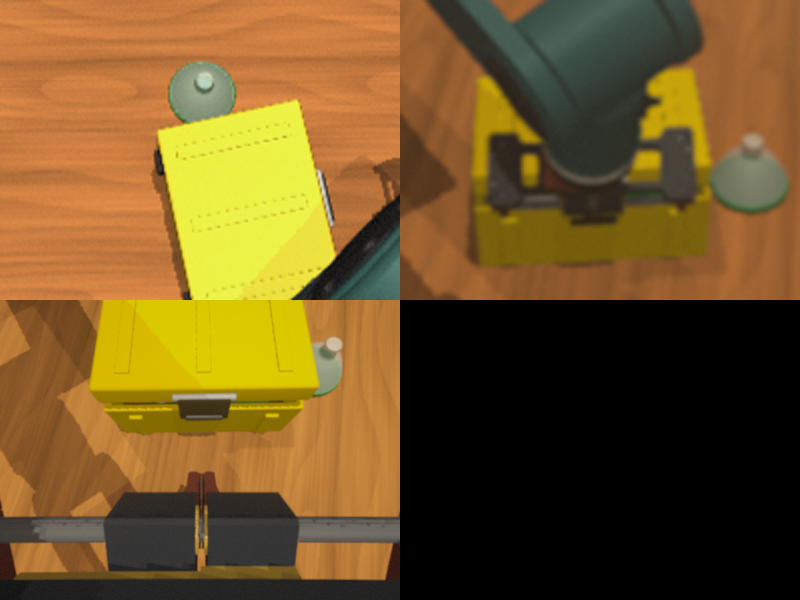

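Call:
arm_command(targets=[[0, 0, 0, 16, 0.2, 17.5, 0], [0, 0, 0, 16, 0.2, 17.5, 0], [0, 0, 0, 16, 0.2, 17.5, 0], [0, 0, 0, 16, 0.2, 17.5, 0], [0, 0, 0, 16, 0.2, 17.5, 0], [0, 0, 0, 16, 0, 17.5, 0], [0, 0, 0, -0.5, 0, 1, 0], [0, 0, 0, -0.5, 0, 1, 0]])

```text
clock: 16.17
ee_pos: [0.5398, -0.16, 0.1506]
tool_rot: [0.624, 0.744, 0.154, -0.183]
force: [-1.3, -0.8, 0.4]
opening: 0.0003
```

Call:
arm_command(targets=[[0, 0, 0, -0.9, 0, 1.8, 0], [0, 0, 0, -0.9, 0, 1.8, 0], [0, 0, 0, -0.9, 0, 1.8, 0], [0, 0, 0, -0.9, 0, 1.8, 0], [0, 0, 0, -0.9, 0, 1.8, 0], [0, 0, 0, -0.9, 0, 1.8, 0], [0, 0, 0, -0.9, 0, 1.8, 0]])

```text
clock: 16.75
ee_pos: [0.5404, -0.1619, 0.1356]
tool_rot: [0.625, 0.743, 0.154, -0.184]
force: [0.3, -0.5, 1.7]
opening: 0.0007
```

```bash
python3 - <<'E'
from h import *
from rig import arm,eyes
report(arm.state())
E
```

```text
t 16.75 case mm [-58.1  -1.3 135.6] F(case) [-0.49 -0.18  1.66] open 0.0007
tool axes in case (cols)
 [[ 0.885 -0.002  0.466]
 [-0.002 -1.    -0.001]
 [ 0.466  0.    -0.885]]
```

Call:
arm_command(targets=[[0, 0, 0, -0.5, 0, 1, 0], [0, 0, 0, -0.5, 0, 1, 0], [0, 0, 0, -0.5, 0, 1, 0], [0, 0, 0, -0.5, 0, 1, 0], [0, 0, 0, -0.5, 0, 1, 0], [0, 0, 0, -0.5, 0, 1, 0], [0, 0, 0, -0.5, 0, 1, 0], [0, 0, 0, -0.5, 0, 1, 0]])

```text
clock: 17.42
ee_pos: [0.5402, -0.1612, 0.1268]
tool_rot: [0.625, 0.743, 0.154, -0.184]
force: [0.2, -0.4, 0.4]
opening: -0.0
```

Call:
arm_command(targets=[[0, 0, 0, -0.4, 0, 0.7, 0], [0, 0, 0, -0.4, 0, 0.7, 0], [0, 0, 0, -0.4, 0, 0.7, 0]])

```text
clock: 17.67
ee_pos: [0.5403, -0.1614, 0.1247]
tool_rot: [0.625, 0.743, 0.155, -0.184]
force: [-1.8, -2.5, 7.8]
opening: 0.0004
```

```bash
python3 - <<'E'
from h import *
from rig import arm,eyes
report(arm.state())
E
```

```text
t 17.67 case mm [-57.5  -1.3 124.7] F(case) [-2.16  2.19  7.83] open 0.0004
tool axes in case (cols)
 [[ 0.885 -0.002  0.466]
 [-0.002 -1.    -0.001]
 [ 0.466  0.    -0.885]]
```

Call:
arm_command(targets=[[0, 0, 0, -0.4, 0, 0.8, 0], [0, 0, 0, 0, 0, 0, 0]])

```text
clock: 17.83
ee_pos: [0.5403, -0.1614, 0.1246]
tool_rot: [0.624, 0.743, 0.155, -0.184]
force: [-1.6, -1.1, 8.2]
opening: 0.0004
```

Call:
arm_command(targets=[[0, 0, 0, 0.5, 0, -2, 0], [0, 0, 0, 0, 0, -15, 0], [0, 0, 0, 0, 0, -30, 0], [0, 0, 0, 0, 0, -35, 0], [0, 0, 0, -15, 0, -30, 0], [0, 0, 0, -25, 0, 0, 0], [0, 0, 0, -25, 0, 0, 0], [0, 0, 0, 0, 0, 0, 0]])

```text
clock: 18.5
ee_pos: [0.5589, -0.2725, 0.1903]
tool_rot: [0.626, 0.742, 0.154, -0.184]
force: [-0.9, 0.1, -0.3]
opening: 0.0006
```

```bash
python3 - <<'E'
from h import *
from rig import arm,eyes
s=arm.state();report(s)
w=eyes.snapshot("wrist");print(w["K"],w["distortion"],w["T_tool_cam"]);W=w["pixels"][:,:,::-1]
S=eyes.snapshot("side")["pixels"][:,:,::-1];T=eyes.snapshot("top")["pixels"][:,:,::-1]
for n,i in zip("tsw",(T,S,W)): cv2.imwrite(f"pics/full6{n}.png",i)
r=lambda i,h:cv2.resize(i,(400,h),interpolation=cv2.INTER_CUBIC)
cv2.imwrite("pics/c7.png",np.hstack([np.vstack([r(T[130:280,200:400],300),r(S[180:290,180:327],300)]),r(W[0:252,140:420],600)[:600]]))
E
```

```text
t 18.5 case mm [-170.2   -0.3  190.3] F(case) [ 0.22  0.92 -0.26] open 0.0006
tool axes in case (cols)
 [[ 0.886 -0.004  0.465]
 [-0.004 -1.    -0.001]
 [ 0.465 -0.001 -0.885]]
[[337.67733999   0.         281.54269396]
 [  0.         337.67733999 211.88797861]
 [  0.           0.           1.        ]] [0.01405526 0.         0.         0.         0.        ] [[-1.61705441e-03 -9.68885599e-01 -2.47503701e-01  6.66263509e-02]
 [ 9.99998065e-01 -1.28947412e-03 -1.48562781e-03  3.38289748e-04]
 [ 1.12025377e-03 -2.47505624e-01  9.68885809e-01 -1.62940897e-01]
 [ 0.00000000e+00  0.00000000e+00  0.00000000e+00  1.00000000e+00]]
```

View pics/c7.png

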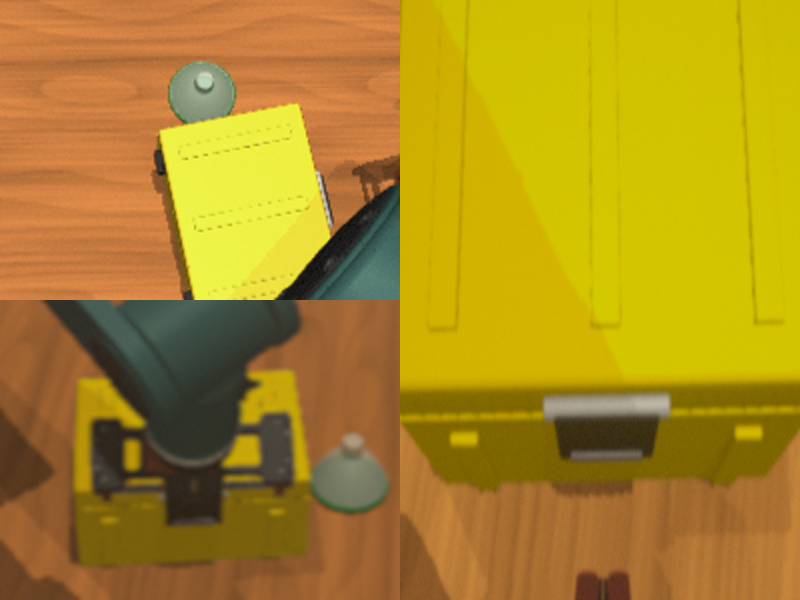

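```bash
cat >> h.py <<'E'
def wray(s,T,uv,K):
    p=cv2.undistortPoints(np.array(uv,float).reshape(-1,1,2),K,np.array([.014,0,0,0,0])).reshape(-1,2)
    M=R.from_quat(s["tool_rot"]).as_matrix();B=np.array([X,Y,Z])
    o=case(s["ee_pos"]+M@T[:3,3]);return o,np.c_[p,np.ones(len(p))]@(B@M@T[:3,:3]).T
E
python3 - <<'E'
from h import *
from rig import arm
np.set_printoptions(precision=1,suppress=True)
s=arm.state();K=np.array([[337.677,0,281.54],[0,337.677,211.89],[0,0,1]])
T=np.array([[-1.61705441e-03,-9.68885599e-01,-2.47503701e-01,6.66263509e-02],[9.99998065e-01,-1.28947412e-03,-1.48562781e-03,3.38289748e-04],[1.12025377e-03,-2.47505624e-01,9.68885809e-01,-1.62940897e-01],[0,0,0,1]])
px=lambda x,y:(140+(x-400)/1.4286,y/2.381)
names=["latch bottom","latch bottom L","latch bottom R","silver top","silver bottom","lid front top edge","seam","case bottom front"]
o,d=wray(s,T,[px(*q) for q in [(605,462),(560,460),(653,460),(606,396),(606,417),(500,388),(500,413),(600,487)]],K)
print("cam",o)
for n,v in zip(names,d):
    print(n,[(x0,(o+v*((x0-o[0])/v[0]))[1:].round(1)) for x0 in (-90,-96,-99,-105)])
v=d[0]
for a in (0,.1,.2,.3,.4,.5,.6):
  for off in(3,6):
    P=np.array([-93-40*np.sin(a)-off*np.cos(a),107-40*np.cos(a)+off*np.sin(a)]); q=o+v*((P[0]-o[0])/v[0]);print(a,off,"ray z - tip z",round(q[2]-P[1],1))
# case pose from top
t=cv2.imread("pics/full6t.png");
pt=[(200+160/2,130+130/2),(200+299/2,130+104/2)]
for q in plane("top",pt,.12):print("lid corner case mm",case(q))
E
```

```text
cam [-183.2   -1.2  367.4]
latch bottom [(-90, array([-2.6, 54.7])), (-96, array([-2.5, 74.9])), (-99, array([-2.4, 84.9])), (-105, array([ -2.4, 105.1]))]
latch bottom L [(-90, array([27.6, 57.9])), (-96, array([25.7, 77.8])), (-99, array([24.8, 87.8])), (-105, array([ 22.9, 107.7]))]
latch bottom R [(-90, array([-34.7,  57.1])), (-96, array([-32.6,  77.1])), (-99, array([-31.5,  87.1])), (-105, array([-29.3, 107.1]))]
silver top [(-90, array([ -2.9, 127.8])), (-96, array([ -2.8, 143.3])), (-99, array([ -2.7, 151. ])), (-105, array([ -2.6, 166.4]))]
silver bottom [(-90, array([ -3. , 108.3])), (-96, array([ -2.9, 125. ])), (-99, array([ -2.8, 133.3])), (-105, array([ -2.7, 150. ]))]
lid front top edge [(-90, array([ 51.6, 135.1])), (-96, array([ 48.2, 150. ])), (-99, array([ 46.5, 157.5])), (-105, array([ 43.1, 172.5]))]
seam [(-90, array([ 56.2, 112.8])), (-96, array([ 52.5, 129.2])), (-99, array([ 50.7, 137.4])), (-105, array([ 47. , 153.8]))]
case bottom front [(-90, array([ 1.1, 15.2])), (-96, array([ 0.9, 37.9])), (-99, array([ 0.9, 49.2])), (-105, array([ 0.7, 71.9]))]
0 3 ray z - tip z 7.9
0 6 ray z - tip z 17.9
0.1 3 ray z - tip z 20.7
0.1 6 ray z - tip z 30.4
0.2 3 ray z - tip z 32.9
0.2 6 ray z - tip z 42.2
0.3 3 ray z - tip z 44.4
0.3 6 ray z - tip z 53.1
0.4 3 ray z - tip z 55.0
0.4 6 ray z - tip z 63.1
0.5 3 ray z - tip z 64.6
0.5 6 ray z - tip z 72.0
0.6 3 ray z - tip z 73.2
0.6 6 ray z - tip z 79.8
lid corner case mm [  89.1 -122.4  120. ]
lid corner case mm [ -86.9 -122.1  120. ]
```

Call:
arm_command(targets=[[0, 0, 0, -4, 0, 19, 0], [0, 0, 0, -4, 0, 19, 0], [0, 0, 0, -4, 0, 19, 0], [0, 0, 0, -4, 0, 19, 0], [0, 0, 0, -4, 0, 19, 0], [0, 0, 0, -4, 0, 18, 0], [0, 0, 0, 3, 0, 1.5, 0], [0, 0, 0, 3, 0, 1.5, 0]])

```text
clock: 19.32
ee_pos: [0.5518, -0.2295, 0.0816]
tool_rot: [0.624, 0.743, 0.155, -0.185]
force: [-0.3, -0.5, -0.2]
opening: 0.0006
```

Call:
arm_command(targets=[[0, 0, 0, 1.8, 0, 0.9, 0], [0, 0, 0, 1.8, 0, 0.9, 0], [0, 0, 0, 1.8, 0, 0.9, 0], [0, 0, 0, 1.8, 0, 0.9, 0], [0, 0, 0, 1.8, 0, 0.9, 0], [0, 0, 0, 1.8, 0, 0.9, 0], [0, 0, 0, 1.8, 0, 0.9, 0]])

```text
clock: 19.9
ee_pos: [0.55, -0.2174, 0.082]
tool_rot: [0.625, 0.743, 0.154, -0.184]
force: [-0.3, 0.8, -0.3]
opening: 0.0003
```

```bash
python3 - <<'E'
from h import *
from rig import arm,eyes
report(arm.state())
E
```

```text
t 19.9 case mm [-114.4   -1.1   82. ] F(case) [ 0.85  0.12 -0.25] open 0.0003
tool axes in case (cols)
 [[ 0.885 -0.002  0.466]
 [-0.002 -1.    -0.001]
 [ 0.466  0.    -0.885]]
```

Call:
arm_command(targets=[[0, 0, 0, -4, 0, 8, 0], [0, 0, 0, 0.9, 0, 0.5, 0], [0, 0, 0, 0.9, 0, 0.5, 0], [0, 0, 0, 0.9, 0, 0.5, 0]])

```text
clock: 20.23
ee_pos: [0.5493, -0.2141, 0.0725]
tool_rot: [0.625, 0.743, 0.154, -0.184]
force: [0.1, 0.7, -0.4]
opening: 0.0003
```

Call:
arm_command(targets=[[0, 0, 0, 0.9, 0, 0.5, 0], [0, 0, 0, 0.9, 0, 0.5, 0]])

```text
clock: 20.4
ee_pos: [0.5492, -0.2122, 0.0728]
tool_rot: [0.625, 0.743, 0.154, -0.184]
force: [0.4, -0.0, 0.3]
opening: 0.0001
```

Call:
arm_command(targets=[[0, 0, 0, 0.9, 0, 0.5, 0], [0, 0, 0, 0.9, 0, 0.5, 0]])

```text
clock: 20.57
ee_pos: [0.5488, -0.2102, 0.0728]
tool_rot: [0.625, 0.743, 0.154, -0.184]
force: [0.5, -0.9, -0.7]
opening: 0.0004
```

Call:
arm_command(targets=[[0, 0, 0, 0.9, 0, 0.5, 0], [0, 0, 0, 0, 0, 0, 0]])

```text
clock: 20.73
ee_pos: [0.5487, -0.2094, 0.0728]
tool_rot: [0.625, 0.743, 0.154, -0.183]
force: [-0.5, -1.4, -0.8]
opening: 0.0004
```

Call:
arm_command(targets=[[0, 0, 0, 0.9, 0, 0.5, 0], [0, 0, 0, 0, 0, 0, 0]])

```text
clock: 20.9
ee_pos: [0.5487, -0.2091, 0.0727]
tool_rot: [0.625, 0.743, 0.154, -0.183]
force: [-0.3, -3.6, 0.3]
opening: 0.0003
```

Call:
arm_command(targets=[[0, 0, 0, 0.5, 0, 0.25, 0], [0, 0, 0, 0, 0, 0, 0]])

```text
clock: 21.07
ee_pos: [0.5487, -0.2089, 0.0727]
tool_rot: [0.625, 0.743, 0.154, -0.183]
force: [0.3, -5.0, 0.6]
opening: 0.0005
```

Call:
arm_command(targets=[[0, 0, 0, -2, 0, -1, 0], [0, 0, 0, -9, 0, -5, 0], [0, 0, 0, -18, 0, -9, 0], [0, 0, 0, -27, 0, -14, 0], [0, 0, 0, 10, 0, -25, 0], [0, 0, 0, 10, 0, -25, 0], [0, 0, 0, 10, 0, -25, 0], [0, 0, 0, 10, 0, -25, 0]])

```text
clock: 21.73
ee_pos: [0.5608, -0.281, 0.1803]
tool_rot: [0.625, 0.743, 0.155, -0.185]
force: [0.7, 0.3, 1.0]
opening: 0.0002
```

Call:
arm_command(targets=[[0, 0, 0, 0, -25, -10, 0], [0, 0, 0, 0, -25, -10, 0], [0, 0, 0, 0, -25, -10, 0], [0, 0, 0, 0, -25, -10, 0], [0, 0, 0, 0, 0, 0, 0]])

```text
clock: 22.15
ee_pos: [0.4627, -0.3184, 0.2165]
tool_rot: [0.626, 0.742, 0.154, -0.184]
force: [0.8, -0.1, 0.1]
opening: 0.0004
```

```bash
python3 - <<'E'
from h import *
from rig import arm,eyes
s=arm.state();report(s)
W=eyes.snapshot("wrist")["pixels"][:,:,::-1]
S=eyes.snapshot("side")["pixels"][:,:,::-1];T=eyes.snapshot("top")["pixels"][:,:,::-1]
r=lambda i,w,h:cv2.resize(i,(w,h),interpolation=cv2.INTER_CUBIC)
cv2.imwrite("pics/c8.png",np.vstack([np.hstack([r(T,400,300),r(S[180:290,180:327],400,300)]),np.hstack([r(W,400,300),r(S,400,300)])]))
E
```

```text
t 22.15 case mm [-198.6  102.5  216.5] F(case) [-0.28 -0.8   0.14] open 0.0004
tool axes in case (cols)
 [[ 0.885 -0.004  0.466]
 [-0.004 -1.    -0.001]
 [ 0.466 -0.001 -0.885]]
```

View pics/c8.png

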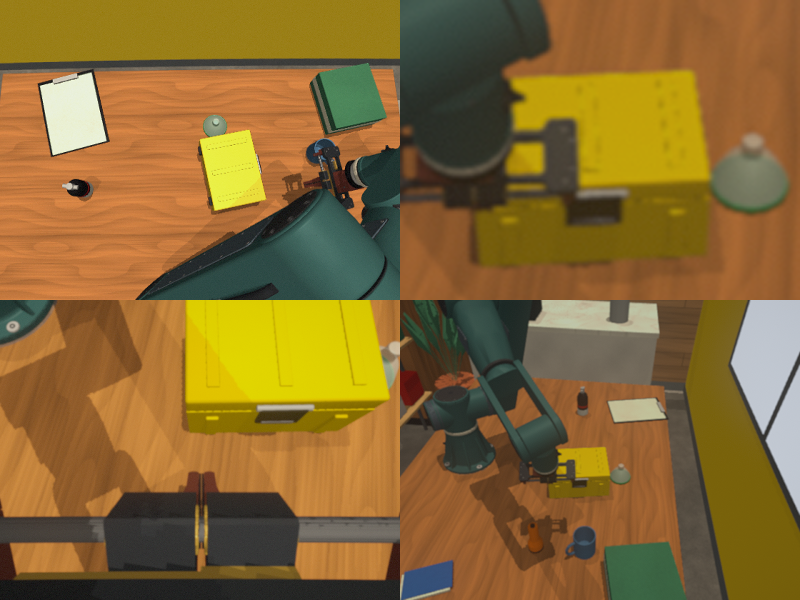

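```bash
python3 -c "
from rig import arm
print(arm.sign_off())"
```

```text
the job is handed in; nothing more can be done
None
```

The case lid is shut and the latch flap lies flat against its front. I handed the job in at about 22 s, with the robot clear of everything. One step went wrong and had to be redone.

- **Lid:** I pushed it over slowly from the outside with the shut fingertips. It stopped firmly on the shell under about 16 N, with its top at the expected 120 mm.
- **First latch push failed:** the finger caught the flap's tip, peaked at about 10 N, and lifted the lid's front edge by roughly 15 mm. I backed out and pressed the lid shut again; it stopped at the same height under about 8 N.
- **Latch:** the flap was already close to flat by then. I pressed it from the front at mid-height until it stopped moving at 5 N, well above the roughly 1 N needed to move it.

**Last checks:**
- The final pictures show no gap under the lid and the flap flat. The mask, cylinder, torch and mug look to be where they started, though I checked them only by eye.
- The case's lid corners, measured from the top view before the last latch press, were within about 3 mm of the first estimate.
- The wrist camera put the case front about 5 mm further back than that estimate. I took this as calibration error, but it could hide a shift of a few millimetres from the first latch push.

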